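# Zero a pen gauge, then hold it square on a tilted sample

## Task

Lift the blue pen gauge out of its stand and zero it: hold it upright with its spring tip pressed about half way in on the spot inside the blue ring of the flat steel block on the stand, for about one second. Then take the reading on the white sample: press the tip lightly, again about half way in, inside the red ring with the gauge square to the tilted sample face, and finish while still holding it there, keeping still. Never push hard, and do not disturb the bottle, the vial or the timer.

Things in the scene. Friction and masses are not known exactly. Their poses are not given: they have to be found in the camera images.
- gauge_grip (a point): blue square grip bar of the pen gauge, 24 x 24 mm: point on its axis amid the black ridges, where it is grasped. z = the gauge's long axis, from tip to cap; the flat sides face x and y. The bar runs from 50 mm below this point to 35 mm above it (last 10 mm a white cap). At the start the gauge stands upright, tip down, in its stand
- gauge: the whole pen gauge, 150 mm long, about 0.13 kg; origin on its axis 115 mm below gauge_grip (end of the uncompressed tip), z towards the cap. Below the grip: a black collar 30 x 30 x 5 mm that rests on the stand's top 55 mm below gauge_grip, a steel nose 16 mm in diameter and 46 mm long, the brass spring tip. Lift it 65 mm straight up to clear the stand
- gauge_tip (a point): the end of the brass spring tip, on the gauge's axis, 115 mm below gauge_grip while the tip is fully out; the tip is 6 mm in diameter and sticks out 14 mm
- gauge_plunger (a joint): how far the spring tip is pushed in along the gauge's axis, m: 0 fully out, 0.012 at its stop. The spring has 0.9 N preload and 300 N/m (about 2.7 N half way in)
- gauge_stand: fixed bench stand: black foot 140 x 70 x 8 mm, long along its x; on its -x half a grey block 56 x 56 mm, its top 74 mm above the worktop, with a vertical 19 mm square hole in which the gauge's nose hangs, on its +x half the steel reference block; origin at the centre of its underside, z up
- reference_block: flat polished steel reference block 54 x 54 x 22 mm, fixed on the stand's foot, its top 30 mm above the worktop; origin at the centre of its underside, z up
- reference_spot (a point): the black dot at the centre of the blue ring (20 mm inside diameter) on the level top of the reference block; 72 mm from the axis of the stand's hole; z up
- sample_plate: tilting plate with a white 60 x 60 mm sample; origin = black dot at the centre of the red ring (20 mm inside diameter) on the sample's face, 75 mm above the worktop; z = outward normal of the face, leaning 0.25 to 0.45 rad from vertical, roughly towards the robot. Plate 76 x 88 mm, clamped stiffly, between two cheeks at y = +-50 mm that rise 6 mm above the origin; fixed foot 90 x 112 mm
- dye_bottle_mid (a point): white bottle with a red cap, 34 mm in diameter and 67 mm high, bystander; point half-way up
- vial_mid (a point): small vial with a blue cap, 23 mm in diameter and 51 mm high, bystander; point half-way up
- timer_mid (a point): white bench timer, 62 x 68 x 19 mm, bystander; point half-way up
Things that resemble listed ones, but are neither listed nor needed, are in the scene too. What is shaped like the gauge but pink is not meant.

How it is judged (in metres and radians):
On the way:
1. the held gauge reads on the reference block: upright, tip inside the blue ring, spring part way in (distance between gauge_tip and reference_spot below 0.009 m and angle between gauge_grip's own z axis and vertical below 0.13 rad and value of joint gauge_plunger between 0.002 and 0.0105 m and contact force between gauge and reference_block between 0.4 and 8 N and contact force between gauge and the fingers above 1 N), for 0.5 s.
At the end, for the whole second after the job is handed in: the gauge is still in the fingers and at rest, on the sample with 0.4 to 8 N, its tip within 9 mm of the dot in the red ring and 2 to 10.5 mm in, its axis within 0.13 rad of square to the face (the reference reading: same limits, upright, 0.5 s) (distance between gauge_tip and sample_plate below 0.009 m and angle between the z axis of gauge_grip and the z axis of sample_plate, either way round below 0.13 rad and value of joint gauge_plunger between 0.002 and 0.0105 m and contact force between gauge and sample_plate between 0.4 and 8 N and contact force between gauge and the fingers above 1 N and linear speed of gauge below 0.02 m/s and contact force between gauge and gauge_stand below 0.1 N and height (world z) of gauge_tip above 0.06 m); the arm keeps its last pose, push and grip.
It fails at once if the gauge is pushed hard (over 20 N) on the reference block or the sample (contact force between gauge and reference_block above 20 N or contact force between gauge and sample_plate above 20 N).
It fails at once if a bystander is moved by more than 30 mm (distance of any of dye_bottle_mid, vial_mid, timer_mid from where it was at the start of the episode above 0.03 m).
It also fails if it takes over 38 s, if anything falls off the work surface, if the arm or the gripper's body presses on something with over 40 N, if the wrist force passes 120 N, or if a joint passes its speed limit or range.

## Robot

A 7-joint arm with a two-finger parallel gripper is mounted at the origin on a cart in front of the work surface, level with it; the furniture and walls round the work are solid. World frame = base frame: x ahead of the robot, y to its left, z up, the work surface at z = 0. Lengths are in m, angles in degrees, forces in N, time in s.
With the tool pointing down it reaches from about 0.425 to 0.875 m from the base axis. Payload 4.7 kg.
Tool frame: the origin (TCP) lies on the mounting face of the last link; the fingertips stand 182 mm ahead of it and the grasp point (between the pads) lies 164 mm ahead of it; z points along the fingers, x is the direction in which the jaws open and shut, and the axes are right-handed (so a half turn about z gives the same grasp; the last joint's range is limited). The gripper opens to 87 mm and grips with 3 to 60 N. Pads are 19 mm wide; open, the fingers measure 117 mm over their backs; the gripper's body (75 mm by 190 mm) begins 51 mm behind the grasp point.
Start: joints at [-63.936, 18.392, -4.016, 83.108, 1.295, 78.541, -3.26], TCP at [0.277, 0.588, 0.405] pointing down, gripper open.
Joint ranges: [-163.93, 163.93], [-17.29, 119.83], [-79.2, 71.16], [3.27, 140.29], [-89.18, 269.18], [5.43, 117.66], [-154.24, 154.24]. Speed limits (degrees/s): [147.25, 147.25, 180, 180, 180, 180, 180].

## Interface

Orientations are given as [roll, pitch, yaw] about the fixed x, y, z axes, in that order (R = Rz(yaw) Ry(pitch) Rx(roll)).
In Python, from cell import status, cams, env, outline_of, landmark_of gives the robot as it stands. The module is installed in compiled form; this text tells all that it offers.
- The arm moves only by the tool jog_arm, never from a script. Its argument "rows" is a list of rows, each a list of 7 numbers: the closure, from 0 (fully open) to 1 (shut), then the shift along the tool's x, y, z in m, then the turn, a rotation vector about the tool's x, y, z in degrees. A call has 1 to 12 rows; each row shifts and turns the commanded pose from where the row before left it, along the tool's axes as they then stand; what a row does not reach is not made up. A row lasts 1/12 s, in which the tool goes at most 41.7 mm and 7.16 degrees, less where a joint would pass 70% of its speed; a pose out of reach is approached as far as the arm can. A call with a gripper value outside its range is refused whole. The fingers move at their own pace and stop on an object; "grip_force" is the grip in N (left out, the last holds). Time passes only in rows, so rows that do not move let the fingers close. It gives the time, the measured TCP pose, the force and the opening at its end, in the units of the state.
- status.get_obs(): the state, without advancing time (a new reading comes with each control period).
- cams.read_camera(name): name is "scene" or "top"; returns (picture, depth): 400x640x3 uint8, red, green, blue; 400x640 float32, m along the optical axis (not along the pixel's ray), 0 where there is no reading.
- cams.camera_params(name): a dict with "vfov" (degrees; the focal length in pixels is half the picture's height over the tangent of half this angle, whatever the lens; pixels are square), "cx", "cy" (the principal point, pixels), "k1" (the pictures are not rectified: a ray, as slopes to the right and down, at radius r is drawn at 1 + k1 r^2 times it, then the intrinsics apply), "eye" and "attitude" of the camera in the world. Camera axes: x right, y up, looking along -z (the intrinsics and any distortion apply to the point x, -y, -z); pixel columns grow to the right and rows downward; lengths in m; the calibration is good to about 2 mm. A picture is of the moment at which its call begins. camera_params takes no time and is no camera call.
- env.sign_off(): hands the job in, once; it reports no verdict.
Trained networks look in the newest picture that a camera, given by its name, has taken for a name from the list of things; names that differ only in an ending like _2 or _b are one class to them, and where a whole thing is asked for, a point or a joint stands for the part that bears it (a point fixed in the world has none). Each returns a list of dicts, best first, with "conf" (0 to 1); they miss things now and then, are a little off and sometimes report something else, mostly with a low value. They report only what shows in the picture. A call takes as long as a camera call. They do not tell look-alikes from the thing itself.
- outline_of(camera, name): "pixels" (400x640 bool, what is visible of it) and "box" ([left, top, right, bottom] in pixels, round what is visible of it).
- landmark_of(camera, name): "position" ([row, column] in pixels: a listed point, or the origin of a listed thing).
The state is a dict: "time_s": time; "qpos": joint angles; "joint_velocities": joint speeds; "effort": joint torques, N m; "tool_pos": TCP position; "tool_rot": TCP orientation; "force": force on the tool from outside, world axes, zero at the start; "wrist_torque": the same for the moment, N m; "grip_width": finger opening in m.
Only numpy, scipy, OpenCV 4.12 (cv2) and the standard library are available. Lean on these libraries where they do the work, as an engineer would, in place of code of your own. Each camera call takes 0.05 s, during which the arm holds its last target. There are 200 camera calls.

## Working session

There is one attempt and no reset: what is moved stays moved. The work goes in short steps, Python scripts to look and compute and a tool call to move; the robot and the scene stay as the last step left them, time stands still between calls to the robot, and variables do not carry over. Pictures are saved under pics/ and viewed, about 8 in all and at most 12, crops included, and the job is handed in when it is done.

Besides the shell and the picture viewer there is one more tool, called after "Emit:" in YAML: its name, and indented under it one key for each argument. jog_arm: Moves the arm, as the interface text tells. Its arguments: {"type":"object","properties":{"rows":{"type":"array"},"grip_force":{"type":"number"}},"required":["rows"]}

```bash
mkdir -p pics
cat > h.py <<'E'
import numpy as np, cv2
from scipy.spatial.transform import Rotation as R
from cell import status, cams, env, outline_of, landmark_of
def cam(n):
    p=cams.camera_params(n); f=200/np.tan(np.radians(p['vfov'])/2); return p,f
def att(p):
    a=np.array(p['attitude'],float)
    return a if a.shape==(3,3) else R.from_euler('xyz',a,degrees=True).as_matrix()
def ray(n,r,c):
    p,f=cam(n); xd=(np.asarray(c,float)-p['cx'])/f; yd=(np.asarray(r,float)-p['cy'])/f
    x,y=xd,yd
    for _ in range(20):
        s=1+p['k1']*(x*x+y*y); x,y=xd/s,yd/s
    d=np.stack([x,-y,-np.ones_like(x)],-1)
    return np.array(p['eye']), d@att(p).T
def at_z(n,r,c,z):
    e,d=ray(n,r,c); return e+d*((z-e[2])/d[...,2])[...,None]
def at_d(n,r,c,dep):
    e,d=ray(n,r,c); return e+d*np.asarray(dep)[...,None]
def proj(n,P):
    p,f=cam(n); q=(np.asarray(P)-p['eye'])@att(p); x=q[...,0]/-q[...,2]; y=-q[...,1]/-q[...,2]
    s=1+p['k1']*(x*x+y*y); return np.stack([p['cy']+f*y*s,p['cx']+f*x*s],-1)
def save(n,im): cv2.imwrite('pics/'+n,cv2.cvtColor(im,cv2.COLOR_RGB2BGR))
E
python3 - <<'E'
from h import *
np.set_printoptions(precision=4,suppress=True)
for n in ('scene','top'):
    im,d=cams.read_camera(n); print(n,cams.camera_params(n))
    save(n+'0.png',im)
    for t in ['gauge_grip','gauge','gauge_tip','gauge_stand','reference_spot','sample_plate','reference_block','dye_bottle_mid','vial_mid','timer_mid']:
        for o in landmark_of(n,t)[:3]:
            r,c=o['position']; dd=d[int(np.clip(r,0,399)),int(np.clip(c,0,639))]
            print(t,round(o['conf'],2),np.round([r,c],1),at_d(n,r,c,dd))
print(status.get_obs())
E
```

```text
scene {'vfov': 57.57554468463776, 'cx': 322.516309111929, 'cy': 197.99792020051467, 'k1': -0.010662210871362978, 'eye': array([-0.1983,  0.7201,  0.5261]), 'attitude': array([  65.6502,    1.4201, -124.4789])}
gauge_grip 0.71 [208.6 346.5] [0.4322 0.2278 0.135 ]
gauge_grip 0.63 [240.9 215.2] [0.494  0.5368 0.1254]
gauge 0.77 [285.2 222.7] [ 0.5063  0.5337 -0.0012]
gauge_stand 0.85 [248.  335.3] [0.4464 0.2527 0.0247]
gauge_stand 0.48 [240.6 271.3] [0.504  0.4017 0.0726]
reference_spot 0.62 [233.5 332.2] [0.4608 0.2515 0.0602]
sample_plate 0.9 [237.6 270.3] [0.515  0.3986 0.0747]
reference_block 0.52 [241.8 334.3] [0.4493 0.2535 0.042 ]
dye_bottle_mid 0.55 [216.6 295. ] [0.6394 0.2577 0.0372]
vial_mid 0.4 [219.  373.4] [0.4917 0.0832 0.0357]
timer_mid 0.57 [216.2 417.7] [ 0.4496 -0.057   0.0183]
top {'vfov': 42.94079568264707, 'cx': 318.6220849890856, 'cy': 190.21837570137535, 'k1': -0.09168562190424714, 'eye': array([0.4075, 0.218 , 1.3166]), 'attitude': array([  7.1607,  -0.3458, -89.052 ])}
gauge_grip 0.73 [208.3 183.4] [0.5063 0.5249 0.1524]
gauge_grip 0.47 [239.5 311.4] [0.4399 0
[... 431 characters left out ...]
.212  0.0357]
dye_bottle_mid 0.63 [158.  307.4] [0.645  0.2424 0.0676]
vial_mid 0.6 [220.5 371.2] [0.4937 0.0791 0.0369]
timer_mid 0.9 [234.9 432.9] [ 0.4604 -0.0819  0.0176]
{'time_s': 1.1, 'qpos': array([-63.934 ,  18.3919,  -4.0153,  83.1084,   1.294 ,  78.5417,
        -3.2624]), 'joint_velocities': array([-0.0582, -0.0547, -0.0541,  0.0362, -0.0794, -0.0343, -0.025 ]), 'effort': array([ -0.0011, -49.1112,  -0.4038, -31.2776,  -0.0638,   0.0339,
         0.    ]), 'tool_pos': array([0.2774, 0.5878, 0.4048]), 'tool_rot': array([179.9979,  -0.0031,  64.7393]), 'force': array([-0.6361,  0.4073,  0.6994]), 'wrist_torque': array([-0.0286,  0.0162, -0.0062]), 'grip_width': 0.08758004232740493}
```

View pics/scene0.png

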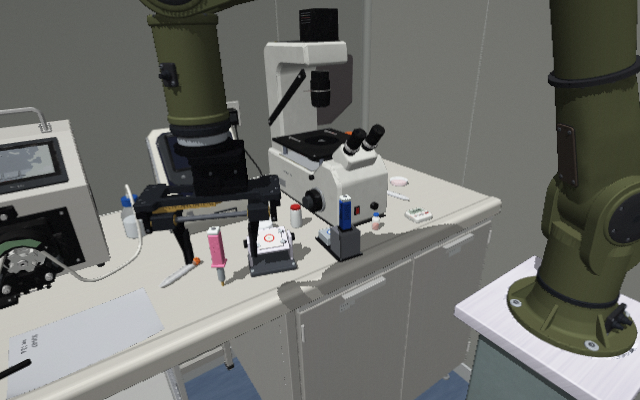

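View pics/top0.png

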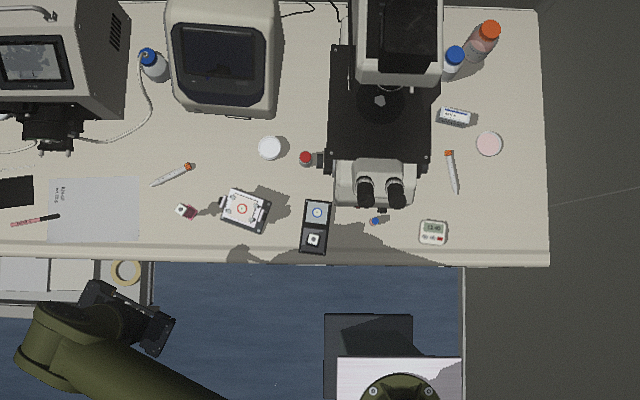

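Run:
```python
from h import *
np.set_printoptions(precision=4,suppress=True)
n='top'; im,d=cams.read_camera(n)
hsv=cv2.cvtColor(im,cv2.COLOR_RGB2HSV); 
rr,cc=np.mgrid[0:400,0:640]; P=at_d(n,rr,cc,d)
def blob(m,name):
    ys,xs=np.nonzero(m); 
    if len(ys)<4: print(name,'few',len(ys)); return
    (cx,cy),(a,b),t=cv2.minAreaRect(np.stack([xs,ys],1).astype(np.float32)); print(name,len(ys),'rc',cy,cx,'size',a,b,'ang',t); return cy,cx
win=lambda r0,r1,c0,c1:(rr>=r0)&(rr<r1)&(cc>=c0)&(cc<c1)
h,s,v=[hsv[...,i].astype(int) for i in range(3)]
b=blob(win(195,228,300,335)&(h>90)&(h<125)&(s>90)&(v>90),'bluering')
if b: print(at_z(n,*b,0.030))
b=blob(win(195,225,225,260)&((h<10)|(h>170))&(s>90)&(v>90),'redring')
if b: print(at_z(n,*b,0.075))
m=win(225,255,300,330)&(P[...,2]>0.158)&(P[...,2]<.172); b=blob(m,'cap'); print(at_z(n,*b,0.164), np.median(P[m],0))
# stand block top, ref top
m=win(190,260,290,345)&(abs(P[...,2]-.074)<.004); b=blob(m,'blocktop'); print(P[m].mean(0)); print(cv2.minAreaRect(P[m][:,:2].astype(np.float32)))
m=win(190,260,290,345)&(abs(P[...,2]-.03)<.004); print('ref',cv2.minAreaRect(P[m][:,:2].astype(np.float32)))
# cap orientation
m=win(225,255,300,330)&(P[...,2]>0.155)&(P[...,2]<.172); print('cap',cv2.minAreaRect(P[m][:,:2].astype(np.float32)))
# sample plane
c=np.array(at_z(n,206.7,243.2,.075))
m=win(185,232,220,268)&(np.linalg.norm(P-c,axis=-1)<.038)&(v>120)
Q=P[m]
for _ in range(5):
    mu=np.median(Q,0) if _==0 else Q.mean(0); nn=np.linalg.svd(Q-mu,full_matrices=False)[2][2]; nn*=np.sign(nn[2]); e=abs((Q-mu)@nn); Q=Q[e<max(.003,1.5*np.median(e))]
print('plane',len(Q),nn,np.degrees(np.arccos(nn[2])),'z at c',mu[2]-(nn[:2]@(c-mu)[:2])/nn[2],e.mean())
u=np.cross(nn,[1,0,0]);u/=np.linalg.norm(u);w=np.cross(nn,u); print('rect',cv2.minAreaRect(np.stack([(Q-c)@u,(Q-c)@w],1).astype(np.float32)),u,w)
# tall things near work
m=(P[...,2]>.12)&(d>0)&(P[...,0]>.35)&(P[...,0]<.75)&(P[...,1]>-.05)&(P[...,1]<.6)&~win(225,255,300,330)
for y0 in np.arange(-.05,.6,.03):
    k=m&(P[...,1]>=y0)&(P[...,1]<y0+.03)
    if k.sum(): print('y',round(y0,2),'xmin',P[k][:,0].min(),'zmax near',[ (round(x0,2),round(float(P[k&(P[...,0]>=x0)&(P[...,0]<x0+.05)][:,2].max()),3)) for x0 in np.arange(.35,.75,.05) if (k&(P[...,0]>=x0)&(P[...,0]<x0+.05)).any()])
# scene plane
n='scene'; im,d=cams.read_camera(n); S=at_d(n,rr,cc,d)
vv=im.min(-1); m=(np.linalg.norm(S-c,axis=-1)<.036)&(vv>110)&(d>0); Q=S[m]
for _ in range(5):
    mu=np.median(Q,0) if _==0 else Q.mean(0); nn=np.linalg.svd(Q-mu,full_matrices=False)[2][2]; nn*=np.sign(nn[2]); e=abs((Q-mu)@nn); Q=Q[e<max(.003,1.5*np.median(e))]
print('scene plane',len(Q),nn,e.mean(),mu)
im2=cams.read_camera('top')[0]; 
big=np.hstack([cv2.resize(im2[185:265,285:365],(400,400),interpolation=2),cv2.resize(im2[175:255,205:285],(400,400),interpolation=2)]); save('crop1.png',big)
```

```text
bluering 27 rc 212.5 316.5 size 9.0 9.0 ang 90.0
[0.5122 0.2174 0.03  ]
redring 30 rc 208.5 241.5 size 9.0 9.0 ang 90.0
[0.5151 0.4015 0.075 ]
cap 103 rc 239.17649841308594 312.7059020996094 size 10.186494827270508 10.186494827270508 ang 14.03624439239502
[0.4407 0.225  0.164 ] [0.441  0.2245 0.1642]
blocktop 353 rc 225.18197631835938 319.70166015625 size 28.34361457824707 60.46638107299805 ang 23.629377365112305
[0.4427 0.2236 0.074 ]
((0.47819653153419495, 0.20884762704372406), (0.06922917813062668, 0.14830824732780457), 67.11993408203125)
ref ((0.5112866759300232, 0.20717011392116547), (0.07378608733415604, 0.054128799587488174), 83.73601531982422)
cap ((0.44070908427238464, 0.22501367330551147), (0.023046888411045074, 0.022952405735850334), 76.83149719238281)
plane 481 [-0.253   0.0628  0.9654] 15.111131725757781 z at c 0.07653586693478033 0.001324759555231758
rect ((-0.0007468312978744507, 0.0008327923715114594), (0.06968070566654205, 0.07301732152700424), 88.84182739257812) [ 0.      0.9979 -0.0649] [-0.9675 -0.0164 -0.2525]
y -0.05 xmin 0.6095507927862354 zmax near [(np.float6
[... 953 characters left out ...]
364339705165 zmax near [(np.float64(0.5), 0.299), (np.float64(0.55), 0.264), (np.float64(0.6), 0.226), (np.float64(0.65), 0.218), (np.float64(0.7), 0.513)]
y 0.16 xmin 0.5281124075549777 zmax near [(np.float64(0.5), 0.179), (np.float64(0.55), 0.201), (np.float64(0.6), 0.219), (np.float64(0.65), 0.218), (np.float64(0.7), 0.438)]
y 0.19 xmin 0.6160684556208178 zmax near [(np.float64(0.6), 0.217), (np.float64(0.65), 0.216), (np.float64(0.7), 0.217)]
y 0.49 xmin 0.5025854221589099 zmax near [(np.float64(0.5), 0.15)]
y 0.52 xmin 0.48925445735980355 zmax near [(np.float64(0.45), 0.155), (np.float64(0.5), 0.156)]
scene plane 409 [-0.2795  0.0936  0.9556] 0.0009220400010377791 [0.5172 0.3998 0.0756]
```

View pics/crop1.png

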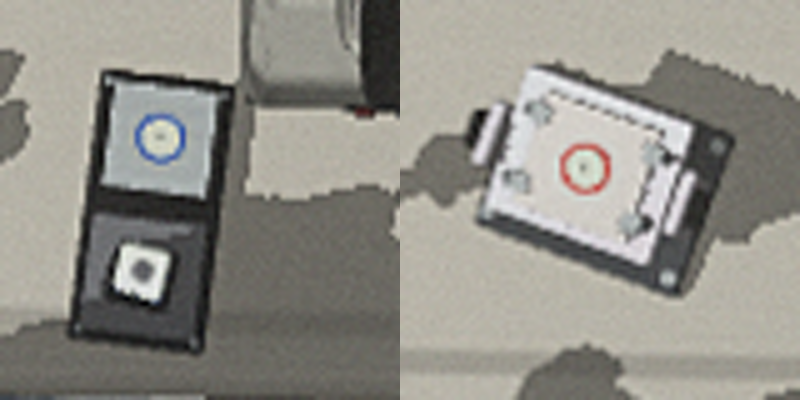

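Blue gauge (top image, cap at row 239, col 313) is in the stand. The blue-ring dot is near (212, 317) and the red-ring dot near (208.5, 242). The pink look-alike is at (211, 187). The microscope crowds the reference block on its −y side, so I'll grasp with the jaws across the stand and turn afterwards.

Emit:
jog_arm:
  rows:
    - [0,0,0,0,0,0,-5.75]
    - [0,0,0,0,0,0,-5.75]
    - [0,0,0,0,0,0,-5.75]
    - [0,-0.028,0.0177,0,0,0,0]
    - [0,-0.028,0.0177,0,0,0,0]
    - [0,-0.028,0.0177,0,0,0,0]
    - [0,-0.028,0.0177,0,0,0,0]
    - [0,-0.028,0.0177,0,0,0,0]
    - [0,-0.028,0.0177,0,0,0,0]
    - [0,-0.028,0.0177,0,0,0,0]
    - [0,-0.028,0.0177,0,0,0,0]
    - [0,-0.028,0.0177,0,0,0,0]
  grip_force: 25

```text
time_s: 2.25
tool_pos: [0.4004, 0.3145, 0.405]
tool_rot: [180.0, -0.0, 82.0]
force: [0.6, -0.0, 0.1]
grip_width: 0.0867
```

Emit:
jog_arm:
  rows:
    - [0,-0.028,0.0177,0,0,0,0]
    - [0,-0.028,0.0177,0,0,0,0]
    - [0,-0.028,0.0177,0,0,0,0]
    - [0,0,0,0,0,0,0]
    - [0,0,0,0,0,0,0]
    - [0,0,0,0,0,0,0]

```text
time_s: 2.75
tool_pos: [0.4406, 0.2261, 0.4049]
tool_rot: [-180.0, -0.1, 82.0]
force: [0.0, 0.7, -1.4]
grip_width: 0.087
```

```bash
python3 - <<'E'
from h import *
np.set_printoptions(precision=4,suppress=True)
rr,cc=np.mgrid[0:400,0:640]
o=status.get_obs(); print(o['tool_pos'],o['tool_rot'],o['time_s'],o['force'],o['qpos'])
im,d=cams.read_camera('scene'); S=at_d('scene',rr,cc,d)
save('scene1.png',im[100:300,150:470].repeat(2,0).repeat(2,1))
for t in ['gauge_grip','gauge']:
    for x in landmark_of('scene',t): print(t,x['conf'],x['position'])
print('expected grip px',proj('scene',[.4407,.225,.129]), 'cap top',proj('scene',[.4407,.225,.164]))
E
python3 - <<'E'
import sys; sys.path.insert(0,'.')
from h import *
rr,cc=np.mgrid[0:400,0:640]
# microscope profile in saved-view depth (scope parts not hidden): use scene+top now
for n in ('top','scene'):
    im,d=cams.read_camera(n); S=at_d(n,rr,cc,d)
    for x0 in np.arange(.44,.66,.02):
        k=(d>0)&(S[...,0]>=x0)&(S[...,0]<x0+.02)&(S[...,1]<.215)&(S[...,1]>.05)&(S[...,2]<.5)&(im.max(-1)>0)
        print(n,round(x0,2),[(z,round(float(np.percentile(S[k&(S[...,2]>z)][:,1],99)),3)) for z in (.15,.18,.195,.21,.25) if (k&(S[...,2]>z)).sum()>3])
E
```

```text
[0.4406 0.2261 0.4049] [-179.9932   -0.054    82.0041] 2.75 [ 0.0301  0.6555 -1.3666] [-39.3199  -0.6787   9.0517 104.8651   0.0621  75.7771  51.7201]
gauge_grip 0.84 [239.9, 218.6]
gauge_grip 0.76 [207.1, 343.1]
gauge_grip 0.35 [216.0, 296.4]
expected grip px [209.2942 345.2834] cap top [196.3549 345.2981]
top 0.44 [(0.15, 0.157), (0.18, 0.157), (0.195, 0.157), (0.21, 0.157), (0.25, 0.157)]
top 0.46 [(0.15, 0.16), (0.18, 0.16), (0.195, 0.16), (0.21, 0.16), (0.25, 0.16)]
top 0.48 []
top 0.5 [(0.15, 0.135), (0.18, 0.135), (0.195, 0.135), (0.21, 0.135), (0.25, 0.135)]
top 0.52 [(0.15, 0.171), (0.18, 0.135), (0.195, 0.135), (0.21, 0.135), (0.25, 0.135)]
top 0.54 [(0.15, 0.176), (0.18, 0.167), (0.195, 0.138), (0.21, 0.137), (0.25, 0.137)]
top 0.56 [(0.15, 0.177), (0.18, 0.175), (0.195, 0.166), (0.21, 0.139), (0.25, 0.134)]
top 0.58 [(0.15, 0.175), (0.18, 0.175), (0.195, 0.167), (0.21, 0.14)]
top 0.6 [(0.15, 0.194), (0.18, 0.194), (0.195, 0.194), (0.21, 0.191)]
top 0.62 [(0.15, 0.199), (0.18, 0.199), (0.195, 0.199), (0.21, 0.197)]
top 0.64 [(0.15, 0.199), (0.18, 0.199), (0.195, 0.199), (0
[... 249 characters left out ...]
5, 0.187)]
scene 0.48 []
scene 0.5 [(0.15, 0.137), (0.18, 0.137), (0.195, 0.137), (0.21, 0.137), (0.25, 0.137)]
scene 0.52 [(0.15, 0.17), (0.18, 0.137), (0.195, 0.137), (0.21, 0.138), (0.25, 0.138)]
scene 0.54 [(0.15, 0.178), (0.18, 0.17), (0.195, 0.141), (0.21, 0.139), (0.25, 0.135)]
scene 0.56 [(0.15, 0.178), (0.18, 0.177), (0.195, 0.146), (0.21, 0.141)]
scene 0.58 [(0.15, 0.177), (0.18, 0.168), (0.195, 0.144), (0.21, 0.143)]
scene 0.6 [(0.15, 0.2), (0.18, 0.2), (0.195, 0.2), (0.21, 0.2)]
scene 0.62 [(0.15, 0.201), (0.18, 0.201), (0.195, 0.201), (0.21, 0.199)]
scene 0.64 [(0.15, 0.2), (0.18, 0.2), (0.195, 0.2), (0.21, 0.2)]
scene 0.66 [(0.15, 0.2), (0.18, 0.2), (0.195, 0.2), (0.21, 0.198)]
```

View pics/scene1.png

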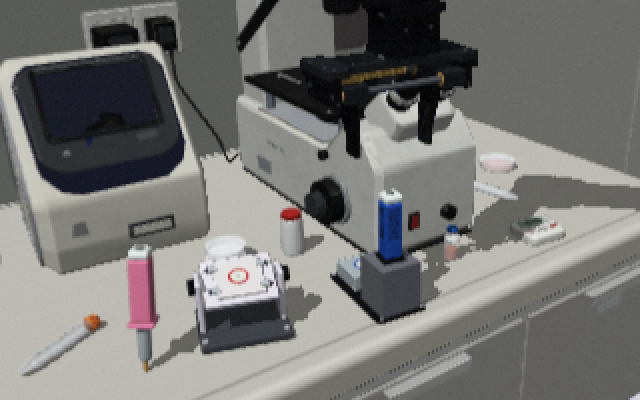

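The view shows the gripper centred over the blue gauge, with crop px ≈(390, 230) on the bar, and nothing in the way. Descend, grip.

Emit:
jog_arm:
  rows:
    - [0,-0.001,0,0.02,0,0,0]
    - [0,0,0,0.022,0,0,0]
    - [0,0,0,0.022,0,0,0]
    - [0,0,0,0.02,0,0,0]
    - [0,0,0,0.018,0,0,0]
    - [0,0,0,0,0,0,0]
    - [1,0,0,0,0,0,0]
    - [1,0,0,0,0,0,0]
    - [1,0,0,0,0,0,0]
    - [1,0,0,0,0,0,0]
    - [1,0,0,0,0,0,0]
    - [1,0,0,0,0,0,0]
  grip_force: 25

```text
time_s: 4.0
tool_pos: [0.4409, 0.2247, 0.3034]
tool_rot: [179.9, -0.1, 82.0]
force: [-0.8, -0.1, -0.2]
grip_width: 0.0549
```

Emit:
jog_arm:
  rows:
    - [1,0,0,0,0,0,0]
    - [1,0,0,0,0,0,0]
    - [1,0,0,0,0,0,0]

```text
time_s: 4.25
tool_pos: [0.4408, 0.2245, 0.3028]
tool_rot: [180.0, -0.0, 82.0]
force: [0.8, -0.2, -1.2]
grip_width: 0.0346
```

Emit:
jog_arm:
  rows:
    - [1,0,0,0,0,0,0]
    - [1,0,0,0,0,0,0]
    - [1,0,0,0,0,0,0]
    - [1,0,0,0,0,0,0]
    - [1,0,0,0,0,0,0]

```text
time_s: 4.67
tool_pos: [0.4407, 0.2246, 0.3027]
tool_rot: [-180.0, -0.0, 82.0]
force: [-1.3, -0.0, -0.9]
grip_width: 0.0244
```

Emit:
jog_arm:
  rows:
    - [1,0,0,-0.01,0,0,0]
    - [1,0,0,-0.02,0,0,0]
    - [1,0,0,-0.02,0,0,0]
    - [1,0,0,-0.02,0,0,0]
    - [1,0,0,-0.01,0,0,0]
    - [1,0,0,0,0,0,0]

```text
time_s: 5.17
tool_pos: [0.4414, 0.2248, 0.3857]
tool_rot: [179.8, -0.2, 82.0]
force: [0.1, 0.7, -1.3]
grip_width: 0.0248
```

Emit:
jog_arm:
  rows:
    - [1,0,0,0,0,0,6]
    - [1,0,0,0,0,0,6]
    - [1,0,0,0,0,0,6]
    - [1,0,0,0,0,0,6]
    - [1,0,0,0,0,0,6]
    - [1,0,0,0,0,0,6]
    - [1,0,0,0,0,0,6]
    - [1,0,0,0,0,0,6]
    - [1,0,0,0,0,0,6]
    - [1,0,0,0,0,0,6]
    - [1,0,0,0,0,0,0]

```text
time_s: 6.08
tool_pos: [0.4404, 0.2244, 0.3814]
tool_rot: [180.0, 0.1, 21.8]
force: [0.3, 0.6, -1.9]
grip_width: 0.0249
```

Run:
```python
from h import *
np.set_printoptions(precision=4,suppress=True)
o=status.get_obs(); print(o['tool_pos'],o['tool_rot'],o['time_s'],o['force'],o['grip_width'])
im,d=cams.read_camera('scene'); 
g=o['tool_pos']-np.array([0,0,.174]); 
for k in (0,-.115,.035): 
  print(proj('scene',g+[0,0,k]))
for t in ['gauge_grip','gauge_tip','reference_spot']:
    for x in landmark_of('scene',t)[:2]: print(t,x['conf'],x['position'])
print('spot px',proj('scene',[.5122,.2174,.03]))
save('scene2.png',cv2.resize(im[150:280,270:440],None,fx=4,fy=4,interpolation=2))
```

```text
[0.4404 0.2244 0.3814] [179.9731   0.1194  21.8471] 6.0833 [ 0.2819  0.5516 -1.8785] 0.024882802413393735
[179.67   345.5942]
[222.3437 345.5317]
[165.7414 345.6131]
gauge_grip 0.6 [178.5, 349.8]
gauge_grip 0.27 [242.2, 329.1]
reference_spot 0.73 [233.5, 328.1]
spot px [231.8467 331.4413]
```

View pics/scene2.png

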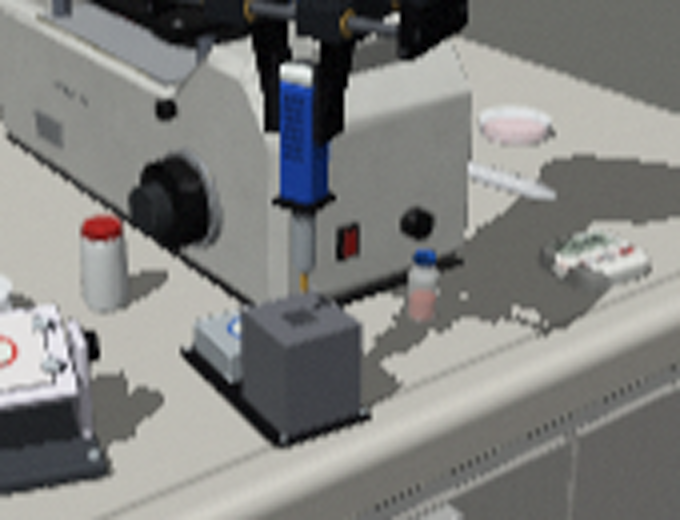

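The gauge is out of the stand and hangs upright. Its tip is at about (223, 346) in the image, as expected. Moving above the blue ring and down to just short of contact.

Emit:
jog_arm:
  rows:
    - [1,0.0211,0.0111,0,0,0,0]
    - [1,0.0211,0.0111,0,0,0,0]
    - [1,0.0211,0.0111,0,0,0,0]
    - [1,0,0,0,0,0,0]
    - [1,0,0,0.015,0,0,0]
    - [1,0,0,0.015,0,0,0]
    - [1,0,0,0.015,0,0,0]
    - [1,0,0,0.01,0,0,0]
    - [1,0,0,0,0,0,0]
    - [1,0,0,0,0,0,0]
    - [1,0,0,0,0,0,0]

```text
time_s: 7.2
tool_pos: [0.5122, 0.2176, 0.3287]
tool_rot: [-180.0, -0.1, 22.0]
force: [-0.8, 0.5, -1.0]
grip_width: 0.0241
```

Run:
```python
from h import *
np.set_printoptions(precision=4,suppress=True)
o=status.get_obs(); print(o['tool_pos'],o['tool_rot'],o['time_s'],o['force'],o['grip_width'])
im,d=cams.read_camera('scene'); 
g=o['tool_pos']-np.array([0,0,.174]); 
for k in (0,-.115,.035): 
  print(proj('scene',g+[0,0,k]))
for t in ['gauge_tip','reference_spot']:
    for x in landmark_of('scene',t)[:2]: print(t,x['conf'],x['position'])
print('spot px',proj('scene',[.5122,.2174,.03]))
save('scene3.png',cv2.resize(im[170:270,280:400],None,fx=5,fy=5,interpolation=2))
```

```text
[0.5122 0.2176 0.3287] [-179.9889   -0.0833   22.0207] 7.2 [-0.784   0.5332 -1.0412] 0.024088394325104335
[190.0096 330.6886]
[228.7753 331.3425]
[177.428 330.476]
reference_spot 0.46 [232.4, 330.8]
reference_spot 0.31 [214.8, 417.5]
spot px [231.8467 331.4413]
```

View pics/scene3.png

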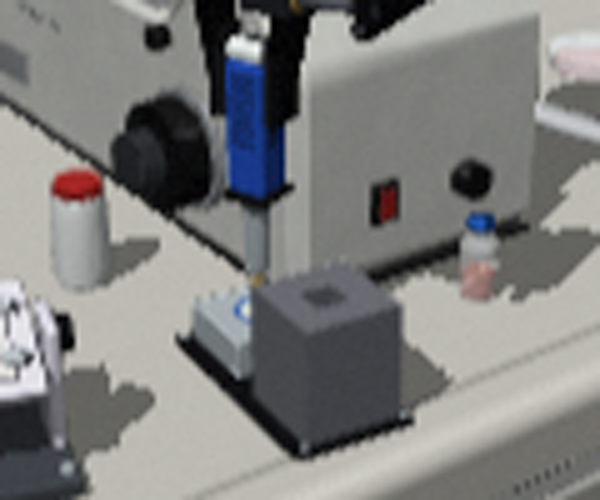

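Emit:
jog_arm:
  rows:
    - [1,0,0,0.004,0,0,0]
    - [1,0,0,0.004,0,0,0]
    - [1,0,0,0.004,0,0,0]
    - [1,0,0,0,0,0,0]
    - [1,0,0,0,0,0,0]
    - [1,0,0,0,0,0,0]

```text
time_s: 7.85
tool_pos: [0.5121, 0.2175, 0.316]
tool_rot: [-180.0, -0.0, 22.0]
force: [0.4, 0.2, 0.1]
grip_width: 0.0242
```

Emit:
jog_arm:
  rows:
    - [1,0,0,0.002,0,0,0]
    - [1,0,0,0.0015,0,0,0]
    - [1,0,0,0,0,0,0]
    - [1,0,0,0,0,0,0]
    - [1,0,0,0,0,0,0]

```text
time_s: 8.27
tool_pos: [0.512, 0.2175, 0.3125]
tool_rot: [-180.0, -0.0, 22.0]
force: [1.0, 0.3, 2.2]
grip_width: 0.0243
```

Run:
```python
from h import *
np.set_printoptions(precision=4,suppress=True)
F=[]
for i in range(6):
    cams.read_camera('scene'); o=status.get_obs(); F.append(np.r_[o['force'],o['tool_pos'][2]])
print(np.mean(F,0),np.std(F,0),o['tool_pos'],o['tool_rot'],o['time_s'])
im,d=cams.read_camera('scene'); tp=landmark_of('scene','gauge_tip'); print([(x['conf'],x['position']) for x in tp[:2]])
for k in (-.05-.055+.05,-.115+.0): pass
g=o['tool_pos']-np.array([0,0,.174])
print('collar px',proj('scene',g+[0,0,-.055]),'nose end px (row if no slip)',proj('scene',g+[0,0,-.101]),'cap',proj('scene',g+[0,0,.035]))
save('scene4.png',cv2.resize(im[165:255,285:385],None,fx=6,fy=6,interpolation=2))
```

```text
[0.4691 0.0397 1.3154 0.3124] [0.396  0.4777 0.3965 0.    ] [0.512  0.2174 0.3124] [-179.9959   -0.0274   21.9944] 8.5667
[(0.6, [230.9, 329.8]), (0.56, [243.1, 332.5])]
collar px [214.4946 331.1795] nose end px (row if no slip) [229.5185 331.4311] cap [183.3393 330.6566]
```

View pics/scene4.png

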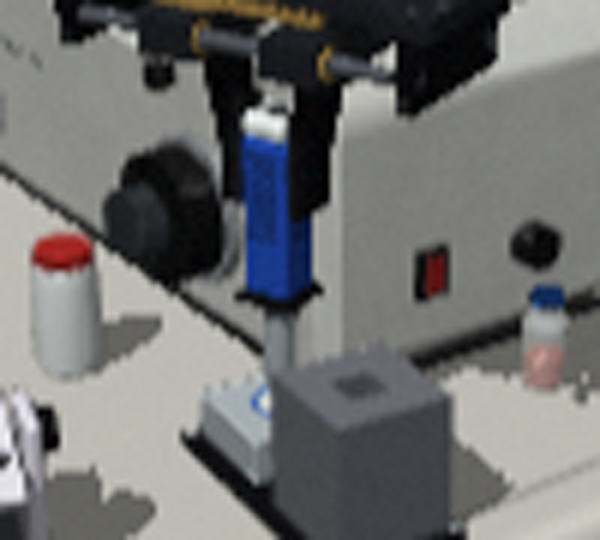

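Contact load is about 2.6 N (−1.3 to +1.3 N at the wrist), which matches the spring half way in, so I hold here for about a second.

Emit:
jog_arm:
  rows:
    - [1,0,0,0,0,0,0]
    - [1,0,0,0,0,0,0]
    - [1,0,0,0,0,0,0]
    - [1,0,0,0,0,0,0]
    - [1,0,0,0,0,0,0]
    - [1,0,0,0,0,0,0]
    - [1,0,0,0,0,0,0]
    - [1,0,0,0,0,0,0]
    - [1,0,0,0,0,0,0]

```text
time_s: 9.42
tool_pos: [0.512, 0.2174, 0.3123]
tool_rot: [-180.0, -0.0, 22.0]
force: [0.1, 1.7, 0.7]
grip_width: 0.0238
```

Emit:
jog_arm:
  rows:
    - [1,0,0,-0.008,0,0,0]
    - [1,0,0,-0.02,0,0,0]
    - [1,0,0,-0.03,0,0,0]
    - [1,0,0,-0.03,0,0,0]
    - [1,0,0,-0.03,0,0,0]
    - [1,0,0,-0.02,0,0,0]
    - [1,0,0,0,0,0,0]
    - [1,0,0,0,0,0,0]

```text
time_s: 10.08
tool_pos: [0.5118, 0.2171, 0.4509]
tool_rot: [180.0, -0.0, 22.0]
force: [-0.1, 0.4, -2.1]
grip_width: 0.0243
```

```bash
cat > plan.py <<'E'
from h import *
np.set_printoptions(precision=4,suppress=True)
rr,cc=np.mgrid[0:400,0:640]
o=status.get_obs(); print(o['tool_pos'],o['tool_rot'],o['time_s'],o['force'])
c0=np.array([.516,.4005,.075]); N=[]
for n in ('scene','top'):
    acc=[]
    for _ in range(4): im,d=cams.read_camera(n); acc.append(d)
    d=np.mean(acc,0); S=at_d(n,rr,cc,d)
    hsv=cv2.cvtColor(im,cv2.COLOR_RGB2HSV).astype(int)
    a=np.linalg.norm(S-c0,axis=-1)
    m=(a<.028)&(hsv[...,2]>140)
    Q=S[m]
    for i in range(6):
        mu=Q.mean(0); nn=np.linalg.svd(Q-mu,full_matrices=False)[2][2]; nn*=np.sign(nn[2]); e=abs((Q-mu)@nn); Q=Q[e<.003] if i<5 else Q
    k=(a<.016)&((hsv[...,0]<10)|(hsv[...,0]>170))&(hsv[...,1]>90)
    ys,xs=np.nonzero(k); 
    (cx,cy),ax,_=cv2.fitEllipse(np.stack([xs,ys],1).astype(np.float32)) if len(xs)>5 else ((np.nan,np.nan),0,0)
    print(n,len(Q),nn,'tilt',np.degrees(np.arccos(nn[2])),'az',np.degrees(np.arctan2(nn[1],nn[0])),'ring',len(xs),cy,cx,at_z(n,np.float64(cy),np.float64(cx),.075),'pl z',mu[2]-nn[:2]@(c0-mu)[:2]/nn[2],'resid',e.mean())
    print('  lm',[(round(x['conf'],2),at_z(n,*x['position'],.075)) for x in landmark_of(n,'sample_plate')[:1]])
E
python3 plan.py
```

```text
[0.5118 0.2171 0.4509] [179.9964  -0.0296  21.9814] 10.0833 [-0.0934  0.3839 -2.1403]
scene 298 [-0.2775  0.0957  0.9559] tilt 17.072035061853533 az 160.9650214027687 ring 16 237.54568481445312 268.70281982421875 [0.5172 0.4018 0.075 ] pl z 0.0754004382276264 resid 0.0005365182954470455
  lm [(0.64, array([0.5056, 0.3947, 0.075 ]))]
top 381 [-0.2728  0.0966  0.9572] tilt 16.8197651956789 az 160.502656946991 ring 30 208.20982360839844 241.6074676513672 [0.5158 0.4013 0.075 ] pl z 0.07571525258669662 resid 0.0009234029610396492
  lm []
```

Both cameras agree on the sample: its normal is ≈(−0.276, 0.096, 0.956), a tilt of 17°, and the dot is ≈(0.5165, 0.4013, 0.0755). Move onto the normal line and tilt.

Emit:
jog_arm:
  rows:
    - [1,-0.0016,-0.0306,0,0,0,0]
    - [1,-0.0016,-0.0306,0,0,0,0]
    - [1,-0.0016,-0.0306,0,0,0,0]
    - [1,-0.0016,-0.0306,0,0,0,0]
    - [1,-0.0016,-0.0306,0,0,0,0]
    - [1,-0.0016,-0.0306,0,0,0,0]
    - [1,-0.0016,-0.0306,0,0,0,0]
    - [1,-0.0016,-0.0306,0,0,0,0]
    - [1,0,0,0,-3.73,4.26,0]
    - [1,0,0,0,-3.73,4.26,0]
    - [1,0,0,0,-3.73,4.26,0]
    - [1,0,0,0,0,0,0]

```text
time_s: 11.58
tool_pos: [0.4066, 0.4408, 0.45]
tool_rot: [168.5, -12.8, 23.5]
force: [-0.9, -0.6, -1.9]
grip_width: 0.024
```

Emit:
jog_arm:
  rows:
    - [1,0,0,0.02,0,0,0]
    - [1,0,0,0.025,0,0,0]
    - [1,0,0,0.025,0,0,0]
    - [1,0,0,0.02,0,0,0]
    - [1,0,0,0,0,0,0]
    - [1,0,0,0,0,0,0]
    - [1,0,0,0,0,0,0]
    - [1,0,0,0,0,0,0]

```text
time_s: 12.25
tool_pos: [0.4332, 0.4317, 0.3663]
tool_rot: [168.8, -12.8, 23.3]
force: [-0.4, 0.3, -1.3]
grip_width: 0.0239
```

```bash
cat > chk.py <<'E'
from h import *
import sys
np.set_printoptions(precision=4,suppress=True)
F=[]
for i in range(5): cams.read_camera('scene'); o=status.get_obs(); F.append(o['force'])
Rt=R.from_euler('xyz',o['tool_rot'],degrees=True).as_matrix()
n=np.array([-.276,.096,.956]); n/=np.linalg.norm(n); c=np.array([.5165,.4013,.0755])
tip=o['tool_pos']+Rt[:,2]*.289
print(o['tool_pos'],o['tool_rot'],o['time_s'],'F',np.mean(F,0),'along n',np.mean(F,0)@n,'grip',o['grip_width'],'joints',o['qpos'])
print('angle err',np.degrees(np.arccos(-Rt[:,2]@n)),'free tip - dot in tool axes',Rt.T@(tip-c))
for nm in ('scene','top'):
    im,d=cams.read_camera(nm); print(nm,'dot',proj(nm,c),'tip',proj(nm,tip),'cap',proj(nm,o['tool_pos']+Rt[:,2]*.139),'tip net',[(round(x['conf'],2),np.round(x['position'],1)) for x in landmark_of(nm,'gauge_tip')[:2]])
    if nm=='scene': save(sys.argv[1],cv2.resize(im[170:260,220:340],None,fx=5,fy=5,interpolation=2))
E
python3 chk.py scene5.png
```

```text
[0.4331 0.4312 0.3651] [168.675  -12.763   23.2746] 12.5 F [-0.1683  0.3247 -1.399 ] along n -1.2602565978171287 grip 0.023666103636957668 joints [-54.5267  12.5259   2.656   96.0011  16.8723  66.7052 -36.0218]
angle err 0.07605604093221376 free tip - dot in tool axes [ 0.0007 -0.001  -0.0139]
scene dot [237.4154 269.0087] tip [233.585  268.2634] cap [185.1833 265.2946] tip net []
top dot [207.9109 241.5856] tip [208.8435 239.7141] cap [222.1269 222.5162] tip net []
```

View pics/scene5.png

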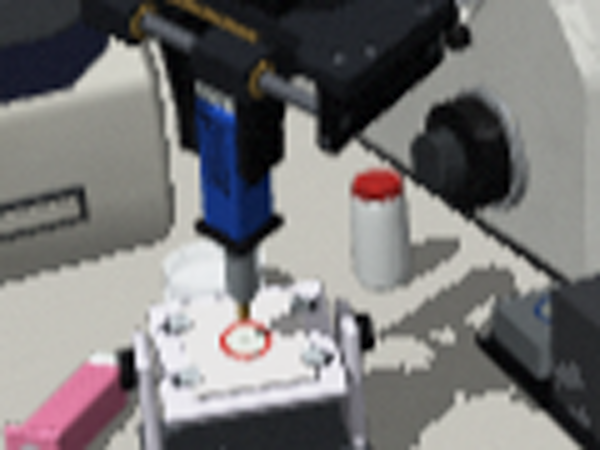

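The tip is at about (233.6, 268.6), just above the ring's dot and square to the face, with 14 mm to go. The pink look-alike seems to have toppled beside the plate, which I'll check later. Pressing gently.

Emit:
jog_arm:
  rows:
    - [1,0,0.001,0.004,0,0,0]
    - [1,0,0,0.004,0,0,0]
    - [1,0,0,0.004,0,0,0]
    - [1,0,0,0.003,0,0,0]
    - [1,0,0,0,0,0,0]
    - [1,0,0,0,0,0,0]

```text
time_s: 13.2
tool_pos: [0.4377, 0.4285, 0.3499]
tool_rot: [168.6, -12.7, 23.3]
force: [-1.0, -0.4, -0.1]
grip_width: 0.0236
```

Emit:
jog_arm:
  rows:
    - [1,0,0,0.002,0,0,0]
    - [1,0,0,0.002,0,0,0]
    - [1,0,0,0.001,0,0,0]
    - [1,0,0,0,0,0,0]
    - [1,0,0,0,0,0,0]
    - [1,0,0,0,0,0,0]
    - [1,0,0,0,0,0,0]

```text
time_s: 13.78
tool_pos: [0.439, 0.4281, 0.3454]
tool_rot: [168.6, -12.7, 23.3]
force: [-2.0, -0.4, 1.1]
grip_width: 0.024
```

```bash
sed -i 's/im\[170:260,220:340\],None,fx=5,fy=5/im[165:295,190:340],None,fx=5,fy=4.5/; s/range(5)/range(10)/' chk.py; python3 chk.py scene6.png
```

```text
[0.4391 0.4281 0.3453] [168.6216 -12.7034  23.2662] 14.2833 F [-1.2681 -0.476   1.2714] along n 1.5202757301066963 grip 0.023959039413414488 joints [-54.0899  13.5515   2.9074  97.1044  17.0006  64.552  -36.0039]
angle err 0.00737884477843214 free tip - dot in tool axes [0.0003 0.0004 0.007 ]
scene dot [237.4154 269.0087] tip [239.226  269.1649] cap [192.398 266.259] tip net []
top dot [207.9109 241.5856] tip [207.2201 242.3965] cap [220.0044 225.775 ] tip net []
```

View pics/scene6.png

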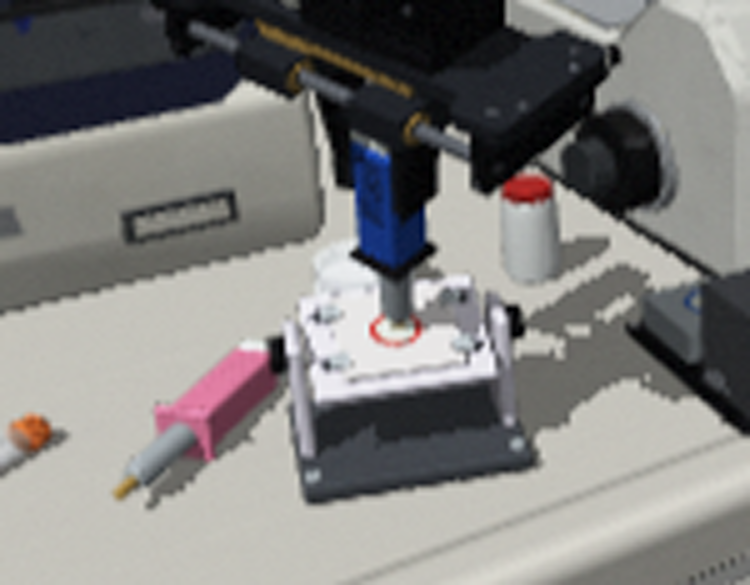

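The tip sits inside the red ring, and the load along the normal is about 2.8 N, so the spring is roughly half way in. The pink decoy lies on the bench, clear of everything. Handing in.

```bash
python3 -c "
from h import *
print(env.sign_off()); o=status.get_obs(); print(o['time_s'],o['force'],o['grip_width'])"
```

```text
the job is handed in; nothing more can be done
None
the job is handed in; nothing more can be done
```

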